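# Put the check weights back in their storage dishes

### The arm

A 6-joint arm with a two-finger parallel gripper is mounted at the origin on the work surface. World frame = base frame: x ahead of the robot, y to its left, z up, the work surface at z = 0. Lengths are in mm, angles in rad, forces in N, time in s.
With the tool pointing down it reaches from about 250 to 775 mm from the base axis. Payload 8.9 kg.
Tool frame: the origin (TCP) lies on the centre line of the jaws, within the pads' length; the fingertips stand 22 mm ahead of it and the grasp point (between the pads) lies 3 mm ahead of it; z points along the fingers, y is the line along which they close (so a half turn about z gives the same grasp; the last joint's range is limited). The gripper opens to 85 mm and grips with 20 to 120 N. Pads are 22 mm wide; open, the fingers measure 114 mm over their backs; the gripper's body (76 mm by 85 mm) begins 54 mm behind the grasp point. The pads swing forward as they close: fully open they stand 13 mm farther back than shut.
Start: joints at [1.049, 0.291, -0.153, 1.127, 0, 1.431], TCP at [196.092, 487.003, 253.305] pointing down, gripper open.
Joint ranges: [-2.52, 2.52], [-0.91, 1.74], [-1.3, 1.37], [-1.96, 2.02], [-1.52, 1.47], [-3.14, 3.14]. Speed limits (rad/s): [2.22, 2.22, 2.79, 3.14, 3.14, 3.14].

### API

Orientations are given as a unit quaternion [x, y, z, w].
In Python, from bench import ctrl, planner, cams gives the robot as it stands. Calls block until the motion is done:
- ctrl.goto(position, orientation): joint-space move of the TCP to a pose.
- ctrl.line_to(position, ori=None, max_speed=150, max_force=None): straight line of the TCP; ori=None keeps the orientation; max_speed is the mean speed in mm/s. With max_force (N) it stops when the force on the tool has changed by that much, and returns True; else False.
- ctrl.set_joints(angles): joint-space move.
- ctrl.grip(opening): finger opening in mm; the grip force is fixed at half the most; returns when the fingers have stopped.
- ctrl.sleep(seconds).
- planner.ik(position, orientation): joint angles nearest the present ones, or None.
- ctrl.sense(): the state.
- cams.get_image(name): name is "side" or "top"; returns (picture, depth): 480x640x3 uint8, red, green, blue; 480x640 float32, mm along the optical axis (not along the pixel's ray), 0 where there is no reading.
- cams.camera_model(name): a dict with "fx", "fy", "cx", "cy" (pixels), "k1" (the pictures are not rectified: a ray, as slopes to the right and down, at radius r is drawn at 1 + k1 r^2 times it, then the intrinsics apply), "view" (4x4, takes a point from world to camera coordinates). Camera axes: x right, y down, z forward; pixel columns grow to the right and rows downward; lengths in mm; the calibration is good to about 2 mm. A picture is of the moment at which its call begins. camera_model takes no time and is no camera call.
A pose or a line that the arm cannot do raises ctrl.PlanningError and nothing moves.
- ctrl.job_done(): hands the job in; it is judged then, once.
The state is a dict: "time_s": time; "q": joint angles; "joint_vel": joint speeds; "tau": joint torques, N m; "ee_pos": TCP position; "tool_rot": TCP orientation; "wrist_force": force on the tool from outside, world axes, zero at the start; "ft_torque": the same for the moment, N m; "opening": finger opening in mm; "finger_force": force on a finger pad.
Only numpy, scipy, OpenCV 4.12 (cv2) and the standard library are available. Lean on these libraries where they do the work, as an engineer would, in place of code of your own. Each camera call takes 0.05 s, during which the arm holds its last target. There are 200 camera calls.

### The job

The balance check is finished: put the four steel check weights back into the black storage dishes, the largest weight in the largest dish and so on down to the smallest in the smallest, one after another in order of size, largest first. Stand each weight upright in its dish and set it down gently; do not drop or knock over any of them. Leave the beaker and the amber flask where they stand.

Things in the scene. Friction and masses are not known exactly. Their poses are not given: they have to be found in the camera images.
- weight_largest: The largest of the four loose steel check weights: an upright round steel weight of stepped outline, 62 mm tall in all: body 42 mm diameter and 40 mm high, then a neck 16 mm diameter and 6 mm high, then a gripping knob 24 mm diameter and 16 mm high on top. About 500 g. Origin: centre of its underside, z up along its axis; it stands on the bench.
- weight_second: The second largest of the four loose steel check weights: an upright round steel weight of stepped outline, 49 mm tall in all: body 31 mm diameter and 30 mm high, then a neck 12 mm diameter and 5 mm high, then a gripping knob 19 mm diameter and 14 mm high on top. About 220 g. Origin: centre of its underside, z up along its axis; it stands on the bench.
- weight_third: The third largest of the four loose steel check weights: an upright round steel weight of stepped outline, 37 mm tall in all: body 24 mm diameter and 20 mm high, then a neck 10 mm diameter and 4 mm high, then a gripping knob 15 mm diameter and 13 mm high on top. About 100 g. Origin: centre of its underside, z up along its axis; it stands on the bench.
- weight_smallest: The smallest of the four loose steel check weights: an upright round steel weight of stepped outline, 26 mm tall in all: body 17 mm diameter and 11 mm high, then a neck 8 mm diameter and 3 mm high, then a gripping knob 11 mm diameter and 12 mm high on top. About 30 g. Origin: centre of its underside, z up along its axis; it stands on the bench.
- dish_largest: The largest of the four shallow round storage dishes of black plastic, fixed to the bench: 70 mm inner and 78 mm outer diameter, flat inner floor 3 mm above its underside, rim 9 mm above its underside (wall 4 mm). Origin: centre of its underside, on the bench surface; z up.
- dish_second: The second largest of the four shallow round storage dishes of black plastic, fixed to the bench: 54 mm inner and 62 mm outer diameter, flat inner floor 3 mm above its underside, rim 9 mm above its underside (wall 4 mm). Origin: centre of its underside, on the bench surface; z up.
- dish_third: The third largest of the four shallow round storage dishes of black plastic, fixed to the bench: 42 mm inner and 50 mm outer diameter, flat inner floor 3 mm above its underside, rim 9 mm above its underside (wall 4 mm). Origin: centre of its underside, on the bench surface; z up.
- dish_smallest: The smallest of the four shallow round storage dishes of black plastic, fixed to the bench: 33 mm inner and 41 mm outer diameter, flat inner floor 3 mm above its underside, rim 9 mm above its underside (wall 4 mm). Origin: centre of its underside, on the bench surface; z up.
- beaker: Small clear glass beaker, loose, empty, 50 mm diameter, 70 mm tall, standing upright among the weights; not to be disturbed. Origin: centre of its underside.
- flask: Small conical flask of amber glass, loose, 64 mm diameter at the foot, 32 mm at the lip, 76 mm tall, upright among the weights; not to be disturbed. Origin: centre of its underside.
Things that resemble listed ones, but are neither listed nor needed, are in the scene too. Leave any pink or yellow look-alike of the dish_second alone.

How it is judged (in metres and radians):
On the way, in this order (a step that is already met when the one before it is completed fails the run):
1. the largest weight stands released and at rest in the largest dish (horizontal distance between weight_largest and dish_largest below 0.016 m and z of weight_largest in the frame of dish_largest between 0 and 0.006 m and angle between weight_largest's own z axis and vertical below 0.1 rad and linear speed of weight_largest below 0.02 m/s and contact force between the fingers and weight_largest below 0.1 N), for 0.2 s.
2. the second largest weight stands released and at rest in the second largest dish (horizontal distance between weight_second and dish_second below 0.016 m and z of weight_second in the frame of dish_second between 0 and 0.006 m and angle between weight_second's own z axis and vertical below 0.1 rad and linear speed of weight_second below 0.02 m/s and contact force between the fingers and weight_second below 0.1 N), for 0.2 s.
3. the third largest weight stands released and at rest in the third largest dish (horizontal distance between weight_third and dish_third below 0.016 m and z of weight_third in the frame of dish_third between 0 and 0.006 m and angle between weight_third's own z axis and vertical below 0.1 rad and linear speed of weight_third below 0.02 m/s and contact force between the fingers and weight_third below 0.1 N), for 0.2 s.
4. the smallest weight stands released and at rest in the smallest dish (horizontal distance between weight_smallest and dish_smallest below 0.016 m and z of weight_smallest in the frame of dish_smallest between 0 and 0.006 m and angle between weight_smallest's own z axis and vertical below 0.1 rad and linear speed of weight_smallest below 0.02 m/s and contact force between the fingers and weight_smallest below 0.1 N), for 0.2 s.
At the end, for the whole second after the job is handed in: Each of the four weights stands upright (within 0.1 rad), released and at rest (under 0.02 m/s) on the inner floor of the dish of its own size rank (underside between 0 and 6 mm above the dish's underside), within 16 mm of the dish's centre (all of step 1 and all of step 2 and all of step 3 and all of step 4); the robot touches nothing.
It fails at once if a weight is knocked over (angle between any of weight_largest, weight_second, weight_third, weight_smallest's own z axis and vertical above 0.8 rad).
It fails at once if a weight is dropped (moves faster than 0.6 m/s while the fingers do not touch it) ((contact force between the fingers and weight_largest below 0.05 N and linear speed of weight_largest above 0.6 m/s) or (contact force between the fingers and weight_second below 0.05 N and linear speed of weight_second above 0.6 m/s) or (contact force between the fingers and weight_third below 0.05 N and linear speed of weight_third above 0.6 m/s) or (contact force between the fingers and weight_smallest below 0.05 N and linear speed of weight_smallest above 0.6 m/s)).
It fails at once if the beaker is pushed more than 30 mm or tipped over (distance of beaker from where it was at the start of the episode above 0.03 m or angle between beaker's own z axis and vertical above 0.5 rad).
It fails at once if the flask is pushed more than 30 mm or tipped over (distance of flask from where it was at the start of the episode above 0.03 m or angle between flask's own z axis and vertical above 0.5 rad).
It also fails if it takes over 115 s, if anything falls off the work surface, if the arm or the gripper's body presses on something with over 40 N, if the wrist force passes 120 N, or if a joint passes its speed limit or range.

## Working session

There is one attempt and no reset: what is moved stays moved. The work goes in short steps, each a Python script; the robot and the scene stay as the last script left them, time stands still between calls to the robot, and variables do not carry over. Pictures are saved under pics/ and viewed, at most 14 in all, crops included, and the job is handed in when it is done.

```bash
mkdir -p pics; ls
python3 - <<'E'
from bench import ctrl, planner, cams
import cv2,numpy as np
for n in ("side","top"):
    p,d=cams.get_image(n); cv2.imwrite(f"pics/{n}0.png",p[:,:,::-1]); np.savez(f"{n}0.npz",p=p,d=d)
    m=cams.camera_model(n); print(n,{k:(np.round(v,3).tolist() if k=="view" else v) for k,v in m.items()})
print(ctrl.sense())
E
```

```text
pics
side {'fx': 494.97779940033297, 'fy': 494.97779940033297, 'cx': 314.3020294858419, 'cy': 239.68145064909262, 'k1': -0.07583422384254355, 'view': [[0.841, -0.541, 0.01, -460.958], [-0.378, -0.6, -0.705, 255.496], [0.387, 0.589, -0.709, 667.346], [0.0, 0.0, 0.0, 1.0]]}
top {'fx': 447.8481727915971, 'fy': 447.8481727915971, 'cx': 314.78959122200513, 'cy': 242.81076891766213, 'k1': 0.03520418724129923, 'view': [[-0.127, -0.992, -0.001, 94.972], [-0.971, 0.124, -0.203, 586.735], [0.201, -0.025, -0.979, 860.888], [0.0, 0.0, 0.0, 1.0]]}
{'time_s': 0.1, 'q': array([ 1.04870144e+00,  2.91222832e-01, -1.54039448e-01,  1.12669495e+00,
       -3.07888501e-05,  1.43150006e+00]), 'joint_vel': array([ 0.00073933, -0.00079411,  0.00137466, -0.00064535,  0.001076  ,
       -0.00021156]), 'tau': array([ 1.58862102e-03, -5.37974989e+01,  3.31919968e+01,  9.30916693e-03,
       -2.44516459e-04, -1.83893997e-05]), 'ee_pos': array([195.91838894, 486.68453057, 252.79454864]), 'tool_rot': array([ 1.90232800e-01,  9.81738837e-01, -5.54001516e-04, -1.73913633e-04]), 'wrist_force': array([-0.52130923, -0.73505662, -0.04857447]), 'ft_torque': array([0.01880378, 0.02684584, 0.01275492]), 'finger_force': 0.0, 'opening': 85.44136491911522}
```

View pics/top0.png

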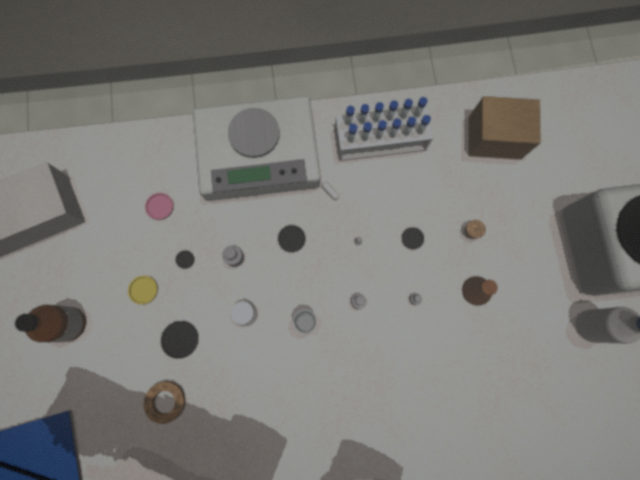

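View pics/side0.png

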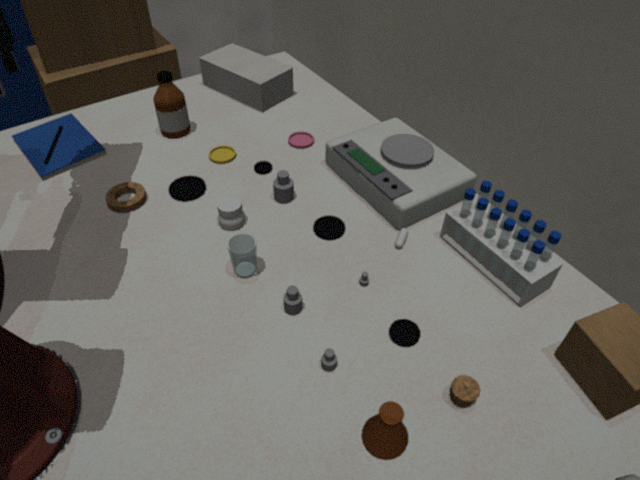

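The top view shows four black discs at (180,340), (291,238), (412,238) and (185,259). The steel weights are at (233,256), (358,300), (415,298) and (358,241).

Possible confusions:
- **Dishes:** pink (159,206) and yellow (143,290) look-alikes.
- **Weights:** white lidded jar (243,312), cork (475,229), and vial caps near (385,120).
- **Not to be touched:** beaker (304,320) and flask (480,290).

I choose the black discs and grey knobbed pieces, and will confirm by size and height.

```bash
cat > h.py <<'E'
import numpy as np, cv2
from bench import ctrl, planner, cams
def rays(n,uv):
    m=cams.camera_model(n); uv=np.atleast_2d(uv).astype(float)
    d=np.c_[(uv[:,0]-m["cx"])/m["fx"],(uv[:,1]-m["cy"])/m["fy"]]; s=d.copy()
    for _ in range(20): s=d/(1+m["k1"]*(s**2).sum(1,keepdims=True))
    return np.c_[s,np.ones(len(s))],m["view"]
def on_plane(n,uv,z):
    r,V=rays(n,uv); R=V[:3,:3]; c=-R.T@V[:3,3]; w=r@R
    return c+w*((z-c[2])/w[:,2])[:,None]
def cloud(n,d):
    v,u=np.mgrid[:480,:640]; r,V=rays(n,np.c_[u.ravel(),v.ravel()])
    P=(r*d.ravel()[:,None]-V[:3,3])@V[:3,:3]; P[d.ravel()==0]=np.nan
    return P.reshape(480,640,3)
def blob(n,mask,seed,z):
    k,lab,st,ce=cv2.connectedComponentsWithStats(mask.astype(np.uint8)); l=lab[seed[1],seed[0]]
    if l==0: return None
    m=(lab==l).astype(np.uint8); c=max(cv2.findContours(m,cv2.RETR_EXTERNAL,cv2.CHAIN_APPROX_NONE)[0],key=len)[:,0]
    W=on_plane(n,np.argwhere(m)[:,::-1],z); A=st[l][4]
    # area in mm^2 from local pixel scale
    p=on_plane(n,[ce[l],ce[l]+[1,0],ce[l]+[0,1]],z); a=abs(np.linalg.det(np.c_[p[1]-p[0],p[2]-p[0]][:2]))
    return W.mean(0)[:2],2*np.sqrt(A*a/np.pi),ce[l]
E
python3 - <<'E'
from h import *
np.set_printoptions(precision=1,suppress=True)
D={n:np.load(f"{n}0.npz") for n in("top","side")}
S={"top":[(180,340),(291,238),(412,238),(185,259)],"side":[(187,188),(329,228),(404,333),(263,168)]}
for n in S:
    p=D[n]["p"]; dark=p.max(2)<55
    for s in S[n]: print(n,s,blob(n,dark,s,9))
S={"top":[(233,252,62),(358,298,49),(415,297,37),(358,240,26),(304,318,70),(488,287,76),(243,312,0)],"side":[(283,176,62),(292,292,49),(329,353,37),(364,275,26),(243,245,70),(391,408,76),(230,206,0)]}
for n in S:
    C=cloud(n,D[n]["d"])
    for u,v,h in S[n]:
        w=C[v-25:v+25,u-22:u+22].reshape(-1,3); w=w[w[:,2]>8]
        if len(w)==0: print(n,u,v,"none");continue
        zt=np.nanpercentile(w[:,2],95); t=w[w[:,2]>zt-5]
        print(n,(u,v),h,"ztop",round(zt,1),"n",len(w),"top xy",(t.min(0)+t.max(0))[:2]/2,"ext",np.ptp(t,0)[:2],"all",(w.min(0)+w.max(0))[:2]/2,np.ptp(w,0)[:2])
t=D["top"]["p"][190:370,130:530]; cv2.imwrite("pics/crop.png",cv2.resize(t[:,:,::-1],(800,360),interpolation=cv2.INTER_CUBIC))
t=D["side"]["p"][150:450,160:480]; cv2.imwrite("pics/crop2.png",cv2.resize(t[:,:,::-1],(640,600),interpolation=cv2.INTER_CUBIC))
E
```

```text
top (180, 340) (array([430.2, 329.8]), np.float64(51.152003892845556), array([176.1, 343.5]))
top (291, 238) None
top (412, 238) None
top (185, 259) None
side (187, 188) (array([438.5, 316.6]), np.float64(78.164596662985), array([187. , 188.2]))
side (329, 228) (array([620.9,  62.8]), np.float64(62.078550215241), array([328.8, 227.6]))
side (404, 333) (array([ 588.4, -197.7]), np.float64(49.26315350567656), array([404.2, 332.7]))
side (263, 168) (array([605. , 295.3]), np.float64(41.049785449534504), array([262.8, 167.4]))
top (233, 252) 62 ztop 62.5 n 364 top xy [596.1 195.5] ext [22.6 22.5] all [596.1 195.2] [40.4 40.5]
top (358, 298) 49 ztop 49.4 n 183 top xy [467.6 -55.6] ext [17.2 18. ] all [467.4 -54.9] [29.  29.3]
top (415, 297) 37 ztop 38.6 n 120 top xy [ 458.2 -176.5] ext [13.8 13.2] all [ 458.3 -176. ] [23.1 24.8]
top (358, 240) 26 ztop 27.6 n 44 top xy [597.8 -74.3] ext [9.3 8.4] all [598.  -74.2] [12.4 15.7]
top (304, 318) 70 ztop 70.7 n 274 top xy [439.3  60.6] ext [47.6 47.9] all [439.3  60.6] [47.6 47.9]
top (488, 287) 76 ztop 76.1 n 718 top xy [ 458.5 -309.2] ext [30.
[... 164 characters left out ...]
62.0 n 549 top xy [598.3 194.8] ext [24.  27.2] all [602.6 245.7] [ 50.3 148.9]
side (292, 292) 49 ztop 49.0 n 408 top xy [469.3 -57.2] ext [18.1 18.6] all [469.2 -57.8] [30.8 30.2]
side (329, 353) 37 ztop 36.5 n 263 top xy [ 459.  -177.1] ext [14.1 15. ] all [ 459.  -177.7] [23.6 23.2]
side (364, 275) 26 ztop 25.8 n 86 top xy [600.1 -76.4] ext [10.3 10.8] all [600.1 -76.7] [15.8 16.2]
side (243, 245) 70 ztop 69.2 n 1135 top xy [440.6  58.9] ext [49.  53.9] all [455.  105.2] [ 77.8 146.6]
side (391, 408) 76 ztop 76.7 n 919 top xy [ 461.2 -310.9] ext [31.7 31.6] all [ 465.3 -303.4] [51.8 47.9]
side (230, 206) 0 ztop 50.7 n 758 top xy [475.  183.7] ext [45.5 48.1] all [474.5 182.4] [50.6 50.6]
```

View pics/crop.png

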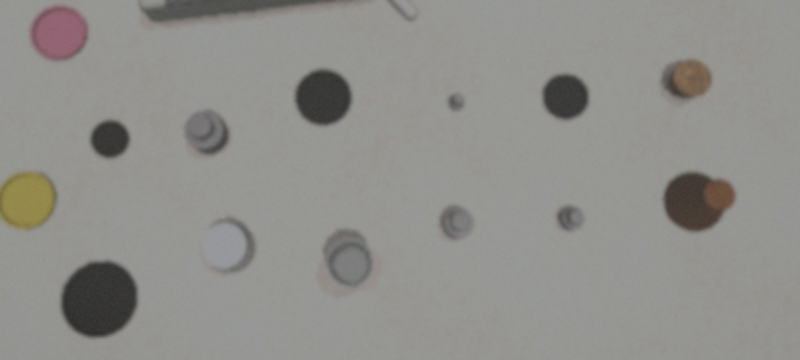

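View pics/crop2.png

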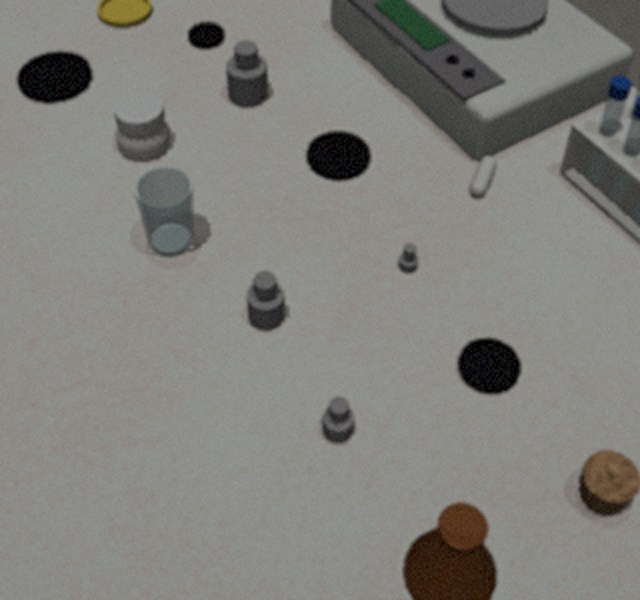

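The crops confirm the choice. The four black dishes measure about 78, 62, 49 and 41 mm, and the knob-top heights match 62, 49, 37 and 26 mm. The 51 mm white jar at top (243,312) is a distractor. Next I refine the dish centres and touch the empty bench to calibrate fingertip reach at two openings.

```bash
cat >> h.py <<'E'
def quat(phi):  # tool down, closing line at angle phi from world x
    a=(phi+np.pi/2)/2; return [np.cos(a),np.sin(a),0,0]
def best_q(pos,phi):
    c=[(abs(j[5]),quat(f)) for f in (phi,phi+np.pi) if (j:=planner.ik(pos,quat(f))) is not None]
    return min(c,key=lambda t:t[0])[1]
E
python3 - <<'E'
from h import *
np.set_printoptions(precision=1,suppress=True)
p=np.load("top0.npz")["p"]
for s in [(180,340),(291,238),(412,238),(185,259)]: print(blob("top",p.max(2)<75,s,9))
q=best_q([540,10,150],0); print("q",q,planner.ik([540,10,150],q))
ctrl.goto([540,10,150],q)
for o,z in ((50,60),(20,60)):
    ctrl.grip(o); ctrl.line_to([540,10,z]); hit=ctrl.line_to([540,10,0],max_speed=25,max_force=4)
    s=ctrl.sense(); print(o,hit,s["opening"],s["ee_pos"],s["time_s"])
    ctrl.line_to([540,10,70])
E
```

```text
(array([437.8, 322.9]), np.float64(73.95247811871484), array([179.2, 339.3]))
(array([621.2,  68. ]), np.float64(56.93402338429038), array([291.3, 238.2]))
(array([ 588.4, -193.1]), np.float64(44.6494191086347), array([412.3, 237.9]))
(array([604.5, 300.8]), np.float64(36.37559204293137), array([184.6, 259.1]))
q [np.float64(0.7071067811865476), np.float64(0.7071067811865475), 0, 0] [-0.1  0.4 -0.3  0.9  0.   1.5]
50 True 49.57083854550765 [540.  10.  19.] 4.9667
20 True 19.92910549189601 [540.   10.   22.2] 7.575
```

Fingertips reach 22 mm ahead of the TCP at 20 mm opening and 19 mm at 50 mm. The two views disagree by up to about 6 mm in y on the dishes, so averaging them leaves about 3 mm of error, well inside the 16 mm tolerance. Moving the largest weight now, gripped on its body.

```bash
cat >> h.py <<'E'
W=[(597.2,195.1),(468.5,-56.4),(458.6,-176.8),(599,-75.4)]
D=[(438.2,319.8),(621,65.5),(588.4,-195.4),(604.8,298)]
DIA=[42,31,24,11]; G=[29,30,30,36]; HI=180
def move(i,w=None,d=None):
    w,d=w or W[i],d or D[i]; g=G[i]; o=DIA[i]+24
    q=best_q([*w,HI],0); ctrl.goto([*w,HI],q); ctrl.grip(o)
    ctrl.line_to([*w,g+45],max_speed=200); print("obstructed",ctrl.line_to([*w,g],max_speed=60,max_force=6))
    ctrl.grip(DIA[i]-6); s=ctrl.sense(); print("gripped",s["opening"],s["finger_force"],s["ee_pos"])
    if s["opening"]<DIA[i]-3: print("MISSED"); return
    ctrl.line_to([*w,g+30],max_speed=60); ctrl.line_to([*w,HI],max_speed=150)
    print("held",ctrl.sense()["opening"],ctrl.sense()["wrist_force"])
    ctrl.line_to([*d,HI],max_speed=180); ctrl.line_to([*d,g+15],max_speed=120)
    print("touch",ctrl.line_to([*d,g+1],max_speed=15,max_force=3),ctrl.sense()["ee_pos"])
    ctrl.grip(DIA[i]+8); ctrl.sleep(.2); ctrl.grip(o); ctrl.line_to([*d,g+45],max_speed=80); ctrl.line_to([*d,HI],max_speed=200)
    print("t",ctrl.sense()["time_s"])
def snap(name):
    for n in("top","side"):
        p,d=cams.get_image(n); cv2.imwrite(f"pics/{n}_{name}.png",p[:,:,::-1]); np.savez(f"{n}_{name}.npz",p=p,d=d)
E
python3 - <<'E'
from h import *
np.set_printoptions(precision=1,suppress=True)
move(0); snap("a")
E
```

```text
obstructed False
gripped 40.74673336108943 60.49921095371246 [597.4 195.2  29.7]
held 40.867226725912595 [ 0.5 -0.3 -4.9]
touch True [438.1 319.8  32.7]
t 19.8917
```

View pics/side_a.png

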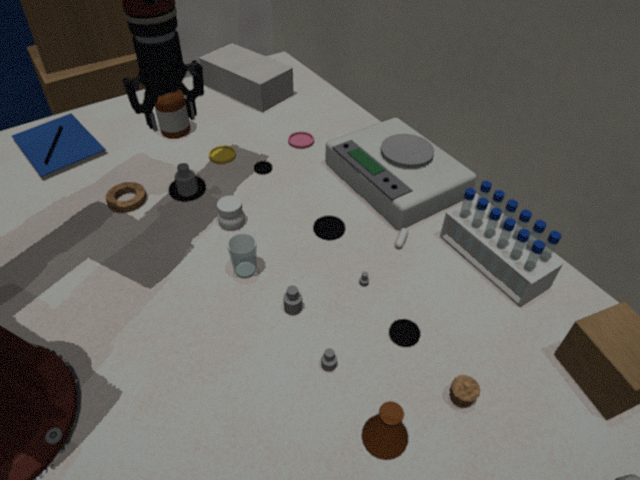

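The side view shows the largest weight upright and centred in its dish at (187,183), with everything else unmoved. Contact came at +3 mm, which matches the dish floor. Now the second.

Run:
```python
from h import *
np.set_printoptions(precision=1,suppress=True)
move(1); snap("b")
a=cv2.imread("pics/side_b.png"); cv2.imwrite("pics/b.png",cv2.resize(a[130:300,150:430],(784,476)))
```

```text
obstructed False
gripped 29.133907392647473 58.71642708778381 [468.7 -56.5  30.6]
held 29.038970138638327 [-0.1  0.7 -2.4]
touch True [620.9  65.5  33.6]
t 31.15
```

View pics/b.png

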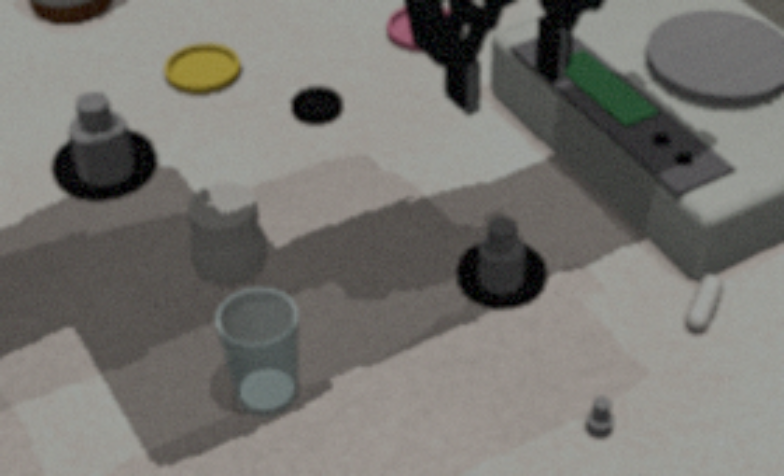

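The crop shows the second weight upright and centred in its dish at crop (501,270), and the largest still standing at (98,160). Now the third.

Run:
```python
from h import *
np.set_printoptions(precision=1,suppress=True)
move(2); snap("c")
a=cv2.imread("pics/side_c.png"); cv2.imwrite("pics/c.png",cv2.resize(a[230:430,300:500],(600,600)))
```

```text
obstructed False
gripped 21.110079602958162 58.44911277294159 [ 458.8 -176.9   30.6]
held 21.25474818168192 [ 0.2  0.4 -1.6]
touch True [ 588.3 -195.3   33.7]
t 41.1417
```

View pics/c.png

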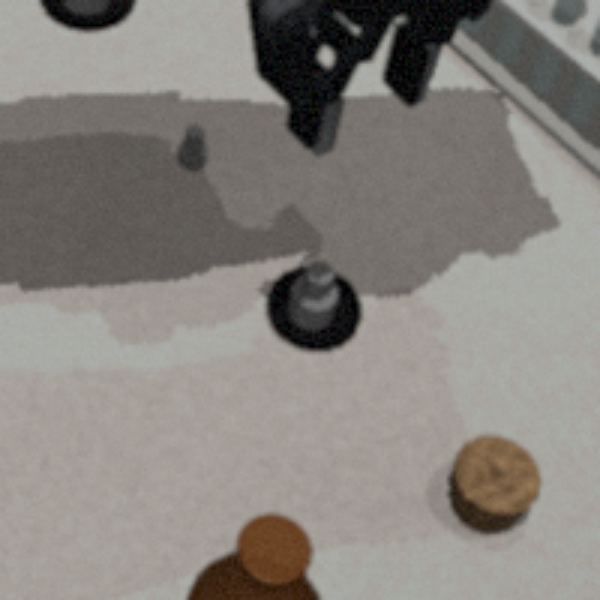

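The third weight stands upright in its dish at crop (316,305). The opening readout runs 1–3 mm low, so I loosen the miss check for the smallest.

```bash
sed -i 's/<DIA\[i\]-3:/<DIA[i]-5:/; s/ctrl.grip(DIA\[i\]-6)/ctrl.grip(DIA[i]-8)/' h.py
python3 - <<'E'
from h import *
np.set_printoptions(precision=1,suppress=True)
move(3); ctrl.line_to([480,150,230]); snap("d")
a=cv2.imread("pics/side_d.png"); cv2.imwrite("pics/d.png",cv2.resize(a[120:370,150:450],(720,600)))
E
```

```text
obstructed False
gripped 7.49915599184291 58.711137771606445 [599.3 -75.5  36.5]
held 7.50254403616053 [-0.8 -0.1 -0. ]
touch True [604.7 298.   39.5]
t 51.8083
```

View pics/d.png

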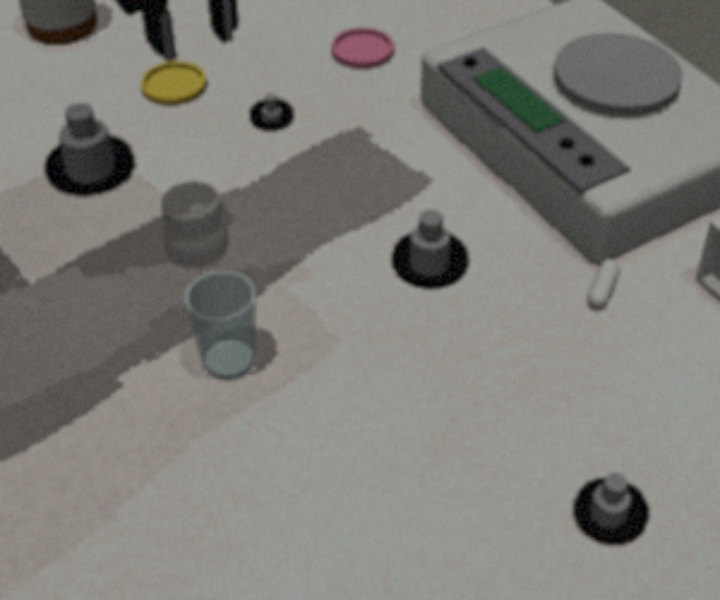

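All four weights stand upright in their dishes, at crop (89,160), (430,257), (611,507) and (271,113). The gripper is clear and the beaker has not moved.

```bash
python3 -c "
from bench import ctrl
print(ctrl.job_done())"
```

```text
the job is handed in; nothing more can be done
None
```

All four check weights are standing upright in their matching dishes, placed largest to smallest in about 52 s; the beaker and flask were left alone and the job is handed in (it returned no verdict).

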